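Press a carved shell plaque in the ratchet hand press and release it

TASK

Pull the hand press's red lever up, notch by notch, until its rubber pad bears firmly on the carved shell plaque (the green band of the gauge pin stands out of the top of the ram, but never the red below it, which would crack the shell). Let go and keep clear of the press for two seconds while the ratchet alone holds the pressure, then press the yellow release button and keep it in until the lever has fallen all the way back down. Leave the plaque lying where it is on its anvil and do not disturb the other things on the bench.

Things in the scene. Friction and masses are not known exactly. Their poses are not given: they have to be found in the camera images.
- press: green bench press, fixed, base 200 x 300 mm, 262 mm tall. Origin at bench level under the lever's hinge; x points from the lever's handle to its hinge, y from the lever to the pressing head, z up. A column (y 21 to 61 mm, 215 mm high) carries an overhanging head; at y = 125 mm a steel ram comes down out of it with a round rubber pad. Lever and ram are geared together.
- ram (a joint): travel of the ram in m, 0 = up, 0.030 down per rad of lever. The 60 mm rubber pad under it is sprung, 3 N per mm (90 N per rad of lever once it bears). It meets the plaque at a lever angle that differs each time (0.3 to 0.8 rad), best found by feel at the handle.
- ram_top (a point): centre of the ram's top, 32 mm across, above the press head; moves down with the ram. As the pad's spring is compressed a gauge pin (20 mm thick) rises out of it: green shows from about 4 mm of compression (12 N), red below the green from 16 mm (48 N).
- lever (a joint): lever angle in rad: 0 = down, level (rest), grows as the handle is pulled up, 1.50 at most. Spring and weight pull it back to 0, slowed by a damper (1 to 3 s). The ratchet lets it rise and, when let go, holds it at the highest notch passed: 0.20, 0.40, ... 1.40 rad (18 N on the pad apart), sagging up to 0.05 rad below under load. It cannot be lowered further without the release button.
- handle (a point): middle of the red handle, a level 20 mm round bar along the press's y axis at the lever's end, 140 mm from the hinge, 135 mm above the bench when down. It reaches 37 mm to either side; the lever joins it 59 mm towards +y. It turns in the fingers: grip it gently (25 N). PULL: mean 6 N (2 to 8 N with each tooth) before the pad bears, then growing by 19 N per rad (1 N per 4.7 N on the pad).
- hinge (a point): point on the lever's hinge axis, abreast of the handle point along the press's y axis, 135 mm above the bench. The handle circles about it: when down it lies 140 mm towards the press's -x, then rises and comes in towards +x.
- button (a point): centre of the top of the yellow release button, 34 mm in diameter, on a black housing; 140 mm above the bench. Moves straight down when pressed.
- release (a joint): travel of the release button in m: 0 = out, 0.014 = fully in. About 2 N moves it and 5 N holds it fully in. It frees the lever beyond 12 mm; let out earlier, it catches the lever at the next notch. It also dips by itself as the ratchet's teeth click past.
- plaque: the work: a pale round carved shell (86 mm) on a square dark wooden board 105 x 105 x 15 mm, 26 mm thick in all, lying loose on the press's cork-topped round anvil under the pad. Origin: centre of its underside. z up.
- shell_a: bystander: loose grey carved shell, 124 mm, 14 mm thick, lying flat; origin at the centre of its underside
- shell_b: bystander: loose grey carved shell, 116 mm, 13 mm thick, lying flat; origin at the centre of its underside
- jar: bystander: glass jar with black lid, 72 mm across, 100 mm tall; origin at the centre of its underside
- tub: bystander: grey tub with blue lid, 84 mm across, 140 mm tall; origin at the centre of its underside
- handpiece: bystander: black and steel carving handpiece lying on the bench, 170 mm long; origin under its middle
- bowl: bystander: green bowl, 150 mm across, 50 mm tall; origin at the centre of its underside
- file_brush: bystander: bench brush lying on the bench, 170 mm long
Not all that is in view belongs to the job. There is more than one size of the plaque; the one meant has the size given above.

How it is judged:
On the way, in this order (a step that is already met when the one before it is completed fails the run):
1. the ratchet alone holds the pad on the plaque with more than 12 N for 1.5 s, the robot clear of the press (contact force between plaque and press above 12 N and contact force between each of the arm, the fingers and press below 0.5 N and value of joint lever above 0.25 rad), for 1.5 s.
2. the robot presses the release button in and the lever falls back to its rest (value of joint release above 0.005 m and contact force between any of the fingers, the arm and press above 1 N and value of joint lever below 0.1 rad), for 0.1 s.
At the end, for the whole second after the job is handed in: lever back down within 0.10 rad of rest, release button out again (within 2 mm), pad off the plaque, plaque flat and at rest on its anvil within 15 mm of where it started (value of joint lever below 0.1 rad and value of joint release below 0.002 m and contact force between plaque and press below 0.1 N and distance of plaque from where it was at the start of the episode below 0.015 m and angle between plaque's own z axis and vertical below 0.1 rad and linear speed of plaque below 0.02 m/s); the robot touches nothing.
It fails at once if the pad presses the plaque with more than 55 N (the shell cracks) (contact force between plaque and press above 55 N).
It fails at once if the robot touches the plaque (contact force between any of the arm, the fingers and plaque above 1 N).
It fails at once if a bystander is moved more than 30 mm (distance of any of shell_a, shell_b, jar, tub, handpiece, bowl, file_brush from where it was at the start of the episode above 0.03 m).
It also fails if it takes over 59 s, if anything falls off the work surface, if the arm or the gripper's body presses on something with over 40 N, if the wrist force passes 120 N, or if a joint passes its speed limit or range.

ROBOT

A 7-joint arm with a two-finger parallel gripper is mounted at the origin on the work surface. World frame = base frame: x ahead of the robot, y to its left, z up, the work surface at z = 0. Lengths are in m, angles in rad, forces in N, time in s.
With the tool pointing down it reaches from about 0.35 to 0.775 m from the base axis. Payload 3.1 kg.
Tool frame: the origin (TCP) lies between the finger pads; the fingertips stand bot.tip_reach ahead of it and the grasp point (between the pads) lies 8 mm behind it (bot.tip_reach is the distance from the TCP to the fingertips, in m); z points along the fingers, y is the direction in which the jaws open and shut (so a half turn about z gives the same grasp; the last joint's range is limited). The gripper opens to 85 mm and grips with 20 to 120 N. Pads are 22 mm wide; open, the fingers measure 114 mm over their backs; the gripper's body (76 mm by 85 mm) begins 54 mm behind the grasp point. The pads swing forward as they close: fully open they stand 13 mm farther back than shut.
Start: joints at [-1.371, 0.311, 0.014, 1.512, -0.004, 1.319, -0.027], TCP at [0.132, 0.534, 0.242] pointing down, gripper open.
Joint ranges: [-2.7, 2.7], [-0.3, 1.91], [-1.27, 1.3], [0.12, 2.57], [-1.44, 4.58], [0.2, 2.03], [-3.05, 3.05]. Speed limits (rad/s): [2.79, 2.79, 3.14, 3.14, 3.14, 3.14, 3.14].

INTERFACE

Orientations are given as a unit quaternion [w, x, y, z].
In Python, from plant import bot gives the robot as it stands.
- The arm moves only by the tool play_rows, never from a script. Its argument "motion" is a list of rows, each an object of numbers: "x", "y", "z": the shift along the tool's x, y, z in mm; "ax", "ay", "az": the turn, a rotation vector about the tool's x, y, z in degrees; "fingers": the finger opening in mm, from 0 to 85.4. In form: [{"x": .., "y": .., "z": .., "ax": .., "ay": .., "az": .., "fingers": ..}, ...]. A call has 1 to 20 rows; each row shifts and turns the pose as measured when the row begins, along the tool's axes as they then stand; what a row does not reach is not made up. A row lasts 1/12 s, in which the tool goes at most 41.7 mm and 7.16 degrees, less where a joint would pass 70% of its speed; a pose out of reach is approached as far as the arm can. A call is refused whole if a number of a shift passes 41.7 or a number of a turn 7.16, either way. A call with a gripper value outside its range is refused whole. The fingers move at their own pace and stop on an object; "grip_force" is the grip in N (left out, the last holds). Time passes only in rows, so rows that do not move let the fingers close. It gives the time, the measured TCP pose, the force and the opening at its end, in the units of the state.
- bot.read_state(): the state, without advancing time (a new reading comes with each control period).
- bot.read_camera(name): name is "scene" or "top"; returns a dict with "color" (384x512x3 uint8, blue, green, red), "K" (3x3 intrinsics, pixels), "eye" and "rotation" of the camera in the world. Camera axes: x right, y down, z forward; pixel columns grow to the right and rows downward; lengths in m; the calibration is good to about 2 mm. A picture is of the moment at which its call begins. There is no depth.
- bot.finish_job(): hands the job in, once; it reports no verdict.
The state is a dict: "t": time; "joints": joint angles; "dq": joint speeds; "tau": joint torques, N m; "tool_pos": TCP position; "eef_rot": TCP orientation; "contact_force": force on the tool from outside, world axes, zero at the start; "moment": the same for the moment, N m; "gripper_width": finger opening in m.
Only numpy, scipy, OpenCV 4.12 (cv2) and the standard library are available. Lean on these libraries where they do the work, as an engineer would, in place of code of your own. Each camera call takes 0.05 s, during which the arm holds its last target. There are 200 camera calls.

## Working session

There is one attempt and no reset: what is moved stays moved. The work goes in short steps, Python scripts to look and compute and a tool call to move; the robot and the scene stay as the last step left them, time stands still between calls to the robot, and variables do not carry over. Pictures are saved under pics/ and viewed, about 8 in all and at most 12, crops included, and the job is handed in when it is done.

Besides the shell and the picture viewer there is one more tool, called after "Emit:" as a command line: name --argument value ..., lists and objects as JSON in quotes. play_rows: Moves the arm, as the interface text tells. Its arguments: {"type":"object","properties":{"motion":{"type":"array"},"grip_force":{"type":"number"}},"required":["motion"]}

```bash
mkdir -p pics; cat > h.py <<'E'
import numpy as np, cv2
from plant import bot
def snap(n,f):
    c=bot.read_camera(n); cv2.imwrite('pics/'+f,c['color']); return c
def ray(c,u,v,z):
    R=np.array(c['rotation']);e=np.array(c['eye']);d=R@np.linalg.inv(c['K'])@[u,v,1.]
    return e+d*(z-e[2])/d[2]
def proj(c,p):
    q=np.array(c['K'])@(np.array(c['rotation']).T@(np.array(p)-c['eye']));return q[:2]/q[2]
E
python3 - <<'E'
from h import *
a=snap('scene','s0.png')['color'];b=snap('top','t0.png')['color']
cv2.imwrite('pics/both.png',np.vstack([a,b])[:, :][:768])
for n in('scene','top'):
    c=bot.read_camera(n);print(n,c['K'],c['eye'],c['rotation'])
s=bot.read_state();print(s,bot.tip_reach)
E
```

```text
scene [[387.70592781   0.         255.13264386]
 [  0.         387.70592781 193.61369216]
 [  0.           0.           1.        ]] [1.31796859 0.44988261 0.88462633] [-0.2240531   0.45814197  0.77594737 -0.37123014]
top [[494.21583023   0.         255.4617009 ]
 [  0.         494.21583023 191.85160442]
 [  0.           0.           1.        ]] [ 0.32329909 -0.00959991  1.95971114] [ 0.04091714 -0.69664555  0.71516118 -0.03943679]
{'t': 0.2, 'joints': array([-1.37068531,  0.31142928,  0.01399969,  1.51245237, -0.00443166,
        1.31919265, -0.02718021]), 'dq': array([-1.02377368e-04, -1.67693344e-03, -3.35106987e-04, -4.87417812e-03,
       -8.72665075e-04, -6.75631591e-05, -5.30433818e-04]), 'tau': array([ 3.56657592e-04, -3.79820073e+01,  1.46094155e-01, -2.30579174e+01,
        1.23111936e-02,  1.00750432e-02,  1.19944272e-05]), 'tool_pos': array([0.13157476, 0.53359518, 0.24162795]), 'eef_rot': array([-6.82874232e-05,  1.20569471e-01,  9.92704627e-01, -7.22120361e-04]), 'contact_force': array([-0.19829208, -0.25353061,  0.52026076]), 'moment': array([-0.07108905, -0.0272378 , -0.02495556]), 'gripper_width': 0.08530685423255603} 0.011
```

View pics/s0.png

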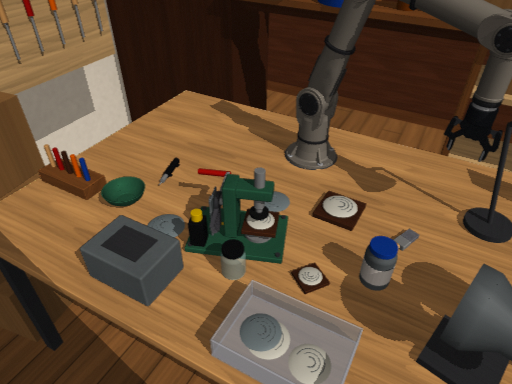

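View pics/t0.png

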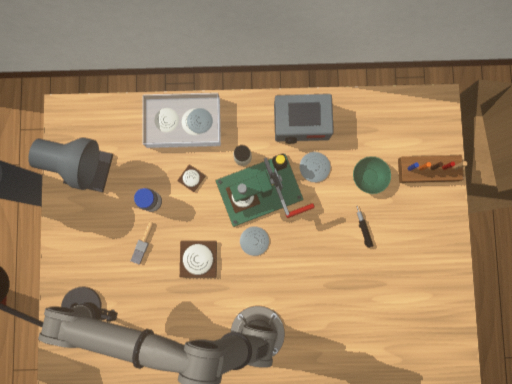

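```bash
python3 - <<'E'
from h import *
t=cv2.imread('pics/t0.png')[140:235,205:335];s=cv2.imread('pics/s0.png')[150:275,150:300]
cv2.imwrite('pics/c0.png',np.vstack([cv2.resize(t,(780,570),interpolation=2)]))
cv2.imwrite('pics/c1.png',cv2.resize(s,(720,600),interpolation=2))
E
```

```text
(no output)
```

View pics/c0.png

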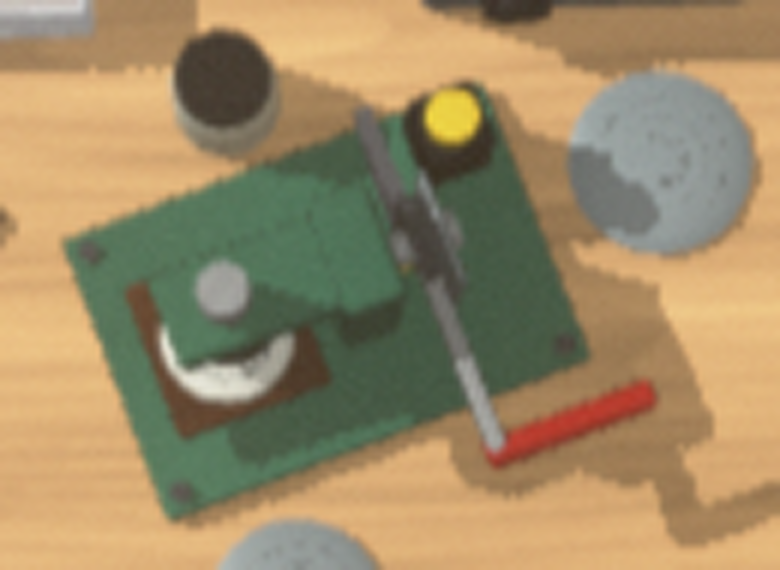

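View pics/c1.png

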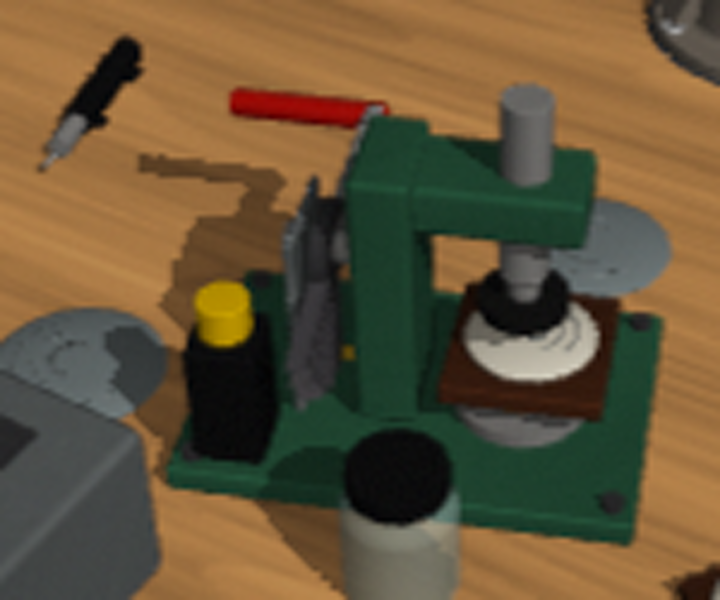

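```bash
cat >> h.py <<'E'
from scipy.spatial.transform import Rotation as Ro
_r=ray
def fix(c):
    c=dict(c); q=np.array(c['rotation']); c['rotation']=Ro.from_quat(q[[1,2,3,0]]).as_matrix(); return c
def cam(n): return fix(bot.read_camera(n))
E
python3 - <<'E'
from h import *
c=cam('top');s=cam('scene')
f=lambda u,v,z:ray(c,205+u/6,140+v/6,z)
g=lambda u,v,z:ray(s,150+u/4.8,150+v/4.8,z)
A=f(494,454,.135);B=f(655,392,.135)
print('handle ends',A,B,np.linalg.norm(A-B)); A2=g(383,112,.135);B2=g(233,101,.135);print(A2,B2)
bt=f(452,115,.14);bt2=g(222,293,.14);print('button',bt,bt2)
r=f(222,290,.262);r2=g(527,97,.262);print('ram',r,r2)
# base corners at z~.015
C=[f(u,v,.015) for u,v in((65,240),(172,520),(588,352),(488,85))];print(np.array(C))
print('base dims',[np.linalg.norm(C[i]-C[(i+1)%4]) for i in range(4)])
y=(C[0]-C[3]+C[1]-C[2]);y/=np.linalg.norm(y);x=(C[3]-C[2]+C[0]-C[1]);x/=np.linalg.norm(x);yh=(A-B)/np.linalg.norm(A-B)
print(x,y,yh,'yaw',np.degrees(np.arctan2(x[1],x[0])))
print('pts', f(663,163,.013), f(225,85,.1))
E
```

```text
handle ends [ 0.44004852 -0.12391315  0.135     ] [ 0.47572221 -0.22449769  0.135     ] 0.10672328862897237
[ 0.43810627 -0.12054924  0.135     ] [ 0.47787545 -0.21828648  0.135     ]
button [ 0.65145173 -0.10451852  0.14      ] [ 0.65199926 -0.10315156  0.14      ]
ram [0.53067519 0.03768034 0.262     ] [0.53362658 0.04107849 0.262     ]
[[ 0.59693474  0.14771717  0.015     ]
 [ 0.41001747  0.08077708  0.015     ]
 [ 0.51333131 -0.19556695  0.015     ]
 [ 0.69359882 -0.13563492  0.015     ]]
base dims [np.float64(0.1985422893107199), np.float64(0.295025037392535), np.float64(0.18996900780724432), np.float64(0.2993866216535797)]
[0.94516918 0.32658112 0.        ] [-0.33646537  0.94169584  0.        ] [-0.33426334  0.94247972  0.        ] yaw 19.06139407677546
pts [ 0.63829639 -0.25020209  0.013     ] [0.68188607 0.03726602 0.1       ]
```

Emit:
play_rows --motion '[{"z": -20, "az": 7}, {"z": -20, "az": 7}, {"z": -20, "az": 7}, {"z": -20, "az": 7}, {"z": -20, "az": 7}, {"z": -20, "az": 7}, {"az": 7}, {"az": 7}, {"az": 1}, {}]' --grip_force 25

```text
validation failed for argument at $.mo...
```

Emit:
play_rows --motion '[{"x": 0, "y": 0, "z": -20, "ax": 0, "ay": 0, "az": 7, "fingers": 85}, {"x": 0, "y": 0, "z": -20, "ax": 0, "ay": 0, "az": 7, "fingers": 85}, {"x": 0, "y": 0, "z": -20, "ax": 0, "ay": 0, "az": 7, "fingers": 85}, {"x": 0, "y": 0, "z": -20, "ax": 0, "ay": 0, "az": 7, "fingers": 85}, {"x": 0, "y": 0, "z": -20, "ax": 0, "ay": 0, "az": 7, "fingers": 85}, {"x": 0, "y": 0, "z": -20, "ax": 0, "ay": 0, "az": 7, "fingers": 85}, {"x": 0, "y": 0, "z": 0, "ax": 0, "ay": 0, "az": 7, "fingers": 85}, {"x": 0, "y": 0, "z": 0, "ax": 0, "ay": 0, "az": 7, "fingers": 85}]' --grip_force 25

```text
t: 0.97
tool_pos: [0.1313, 0.5323, 0.3649]
eef_rot: [0.001, 0.583, 0.813, -0.004]
contact_force: [-0.0, 0.5, -0.7]
gripper_width: 0.0848
```

Emit:
play_rows --motion '[{"x": -39, "y": 14, "z": 0, "ax": 0, "ay": 0, "az": 0, "fingers": 85}, {"x": -39, "y": 14, "z": 0, "ax": 0, "ay": 0, "az": 0, "fingers": 85}, {"x": -39, "y": 14, "z": 0, "ax": 0, "ay": 0, "az": 0, "fingers": 85}, {"x": -39, "y": 14, "z": 0, "ax": 0, "ay": 0, "az": 0, "fingers": 85}, {"x": -39, "y": 14, "z": 0, "ax": 0, "ay": 0, "az": 0, "fingers": 85}, {"x": -39, "y": 14, "z": 0, "ax": 0, "ay": 0, "az": 0, "fingers": 85}, {"x": -39, "y": 14, "z": 0, "ax": 0, "ay": 0, "az": 0, "fingers": 85}, {"x": -39, "y": 14, "z": 0, "ax": 0, "ay": 0, "az": 0, "fingers": 85}, {"x": -39, "y": 14, "z": 0, "ax": 0, "ay": 0, "az": 0, "fingers": 85}, {"x": -39, "y": 14, "z": 0, "ax": 0, "ay": 0, "az": 0, "fingers": 85}, {"x": -39, "y": -6, "z": 0, "ax": 0, "ay": 0, "az": 0, "fingers": 85}, {"x": -39, "y": -6, "z": 0, "ax": 0, "ay": 0, "az": 0, "fingers": 85}, {"x": -39, "y": -6, "z": 0, "ax": 0, "ay": 0, "az": 0, "fingers": 85}, {"x": -39, "y": -6, "z": 0, "ax": 0, "ay": 0, "az": 0, "fingers": 85}, {"x": -39, "y": -6, "z": 0, "ax": 0, "ay": 0, "az": 0, "fingers": 85}, {"x": -39, "y": -6, "z": 0, "ax": 0, "ay": 0, "az": 0, "fingers": 85}, {"x": -39, "y": -6, "z": 0, "ax": 0, "ay": 0, "az": 0, "fingers": 85}, {"x": -39, "y": -6, "z": 0, "ax": 0, "ay": 0, "az": 0, "fingers": 85}, {"x": -20, "y": -6, "z": 0, "ax": 0, "ay": 0, "az": 0, "fingers": 85}, {"x": 0, "y": 0, "z": 0, "ax": 0, "ay": 0, "az": 0, "fingers": 85}]'

```text
t: 2.63
tool_pos: [0.4492, -0.1451, 0.3642]
eef_rot: [0.002, 0.58, 0.815, 0.0]
contact_force: [-1.0, -1.1, -0.1]
gripper_width: 0.085
```

```bash
cat >> h.py <<'E'
def to(p,yaw=109.3):
    s=bot.read_state();q=np.array(s['eef_rot']);R=Ro.from_quat(q[[1,2,3,0]])
    G=Ro.from_euler('z',yaw,degrees=True)*Ro.from_euler('x',180,degrees=True)
    print('t',s['t'],'pos',s['tool_pos'].round(4),'F',s['contact_force'].round(1),'w',round(s['gripper_width'],4))
    print('shift mm',(R.inv().apply(np.array(p)-s['tool_pos'])*1e3).round(1),'turn',np.degrees((R.inv()*G).as_rotvec()).round(2))
E
python3 - <<'E'
from h import *
to([0.464,-0.187,0.127])
E
```

```text
t 2.6333 pos [ 0.4492 -0.1451  0.3642] F [-1.  -1.1 -0.1] w 0.085
shift mm [-43.7  -0.5 237.3] turn [ 0.16  0.2  -0.19]
```

Emit:
play_rows --motion '[{"x": -22, "y": 0, "z": 0, "ax": 0, "ay": 0, "az": 0, "fingers": 85}, {"x": -22, "y": 0, "z": 10, "ax": 0, "ay": 0, "az": 0, "fingers": 85}, {"x": 0, "y": 0, "z": 38, "ax": 0, "ay": 0, "az": 0, "fingers": 85}, {"x": 0, "y": 0, "z": 38, "ax": 0, "ay": 0, "az": 0, "fingers": 85}, {"x": 0, "y": 0, "z": 38, "ax": 0, "ay": 0, "az": 0, "fingers": 85}, {"x": 0, "y": 0, "z": 38, "ax": 0, "ay": 0, "az": 0, "fingers": 85}, {"x": 0, "y": 0, "z": 20, "ax": 0, "ay": 0, "az": 0, "fingers": 85}, {"x": 0, "y": 0, "z": 0, "ax": 0, "ay": 0, "az": 0, "fingers": 85}]'

```text
t: 3.3
tool_pos: [0.4693, -0.1847, 0.1776]
eef_rot: [0.005, 0.579, 0.816, 0.004]
contact_force: [0.3, 1.1, -0.1]
gripper_width: 0.0847
```

```bash
python3 - <<'E'
from h import *
to([0.464,-0.187,0.127])
t=snap('top','t1.png')['color'][140:235,235:335];s=snap('scene','s1.png')['color'][130:240,150:300]
cv2.imwrite('pics/c2.png',np.hstack([cv2.resize(t,(400,400),interpolation=2),cv2.resize(s,(400,400),interpolation=2)]))
E
```

```text
t 3.3 pos [ 0.4693 -0.1847  0.1776] F [ 0.3  1.1 -0.1] w 0.0847
shift mm [-0.2 -6.4 50.5] turn [ 0.76  0.2  -0.02]
```

View pics/c2.png

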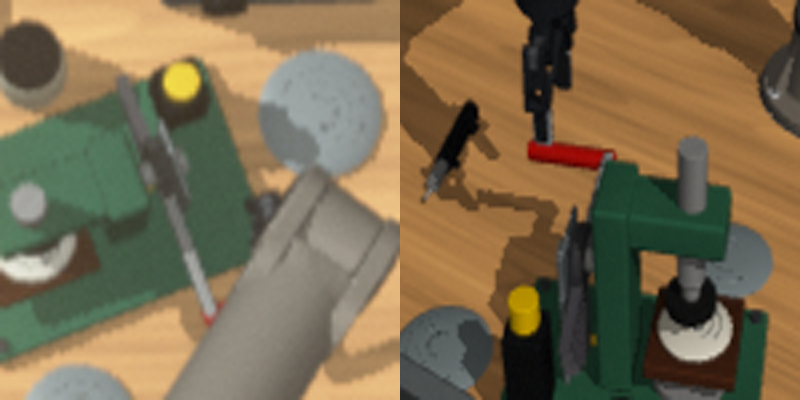

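Emit:
play_rows --motion '[{"x": 0, "y": -6, "z": 20, "ax": 0.7, "ay": 0, "az": 0, "fingers": 85}, {"x": 0, "y": 0, "z": 20, "ax": 0, "ay": 0, "az": 0, "fingers": 85}, {"x": 0, "y": 0, "z": 10, "ax": 0, "ay": 0, "az": 0, "fingers": 85}, {"x": 0, "y": 0, "z": 0, "ax": 0, "ay": 0, "az": 0, "fingers": 40}, {"x": 0, "y": 0, "z": 0, "ax": 0, "ay": 0, "az": 0, "fingers": 30}]'

```text
t: 3.82
tool_pos: [0.4763, -0.1897, 0.1407]
eef_rot: [0.015, 0.576, 0.817, 0.004]
contact_force: [0.2, -0.0, -0.1]
gripper_width: 0.0633
```

```bash
python3 - <<'E'
from h import *
to([0.464,-0.187,0.127])
E
```

```text
t 3.8167 pos [ 0.4763 -0.1897  0.1407] F [ 0.2 -0.  -0.1] w 0.0633
shift mm [  6.9 -11.   13.3] turn [1.38 1.08 0.31]
```

```bash
python3 - <<'E'
from h import *
s=bot.read_state();print(s['joints'].round(3),s['dq'].round(3))
E
```

```text
[-0.33   0.391  0.875  1.817 -0.348  1.061  1.014] [-0.006 -0.006  0.005 -0.018  0.001  0.008 -0.001]
```

Emit:
play_rows --motion '[{"x": 4, "y": -6, "z": 7, "ax": 0.7, "ay": 0.5, "az": 0, "fingers": 60}, {"x": 3, "y": -5, "z": 6, "ax": 0.7, "ay": 0.5, "az": 0, "fingers": 60}, {"x": 0, "y": 0, "z": 0, "ax": 0, "ay": 0, "az": 0, "fingers": 60}]'

```text
t: 4.07
tool_pos: [0.4659, -0.1875, 0.1305]
eef_rot: [0.003, 0.576, 0.818, 0.001]
contact_force: [-0.1, 0.1, 0.5]
gripper_width: 0.0598
```

```bash
python3 - <<'E'
from h import *
to([0.464,-0.187,0.127])
E
```

```text
t 4.0667 pos [ 0.4659 -0.1875  0.1305] F [-0.1  0.1  0.5] w 0.0598
shift mm [ 1.2 -1.6  3.5] turn [0.23 0.23 0.39]
```

Close on the bar.

Emit:
play_rows --motion '[{"x": 0, "y": -1, "z": 3, "ax": 0, "ay": 0, "az": 0, "fingers": 35}, {"x": 0, "y": 0, "z": 0, "ax": 0, "ay": 0, "az": 0, "fingers": 15}, {"x": 0, "y": 0, "z": 0, "ax": 0, "ay": 0, "az": 0, "fingers": 15}, {"x": 0, "y": 0, "z": 0, "ax": 0, "ay": 0, "az": 0, "fingers": 15}, {"x": 0, "y": 0, "z": 0, "ax": 0, "ay": 0, "az": 0, "fingers": 15}, {"x": 0, "y": 0, "z": 0, "ax": 0, "ay": 0, "az": 0, "fingers": 15}]' --grip_force 25

```text
t: 4.57
tool_pos: [0.4665, -0.1878, 0.1281]
eef_rot: [0.004, 0.576, 0.818, 0.001]
contact_force: [1.9, 0.8, -0.8]
gripper_width: 0.0193
```

```bash
python3 - <<'E'
from h import *
to([0.464,-0.187,0.127])
E
```

```text
t 4.5667 pos [ 0.4665 -0.1878  0.1281] F [ 1.9  0.8 -0.8] w 0.0193
shift mm [ 1.6 -2.1  1.1] turn [0.41 0.31 0.41]
```

Emit:
play_rows --motion '[{"x": 0, "y": 0, "z": -3.5, "ax": 0, "ay": 0, "az": 0, "fingers": 15}, {"x": 0, "y": 0.1, "z": -3.5, "ax": 0, "ay": 0, "az": 0, "fingers": 15}, {"x": 0, "y": 0.2, "z": -3.5, "ax": 0, "ay": 0, "az": 0, "fingers": 15}, {"x": 0, "y": 0.3, "z": -3.5, "ax": 0, "ay": 0, "az": 0, "fingers": 15}, {"x": 0, "y": 0.4, "z": -3.5, "ax": 0, "ay": 0, "az": 0, "fingers": 15}, {"x": 0, "y": 0.5, "z": -3.5, "ax": 0, "ay": 0, "az": 0, "fingers": 15}, {"x": 0, "y": 0.6, "z": -3.5, "ax": 0, "ay": 0, "az": 0, "fingers": 15}, {"x": 0, "y": 0.6, "z": -3.5, "ax": 0, "ay": 0, "az": 0, "fingers": 15}]'

```text
t: 5.23
tool_pos: [0.4684, -0.187, 0.1543]
eef_rot: [0.004, 0.575, 0.818, -0.001]
contact_force: [3.3, -1.1, -7.8]
gripper_width: 0.0193
```

```bash
cat >> h.py <<'E'
def lev(next_th=None):
    s=bot.read_state();P0=np.array([.4665,-.1878,.127]);d=s['tool_pos']-P0;X=np.array([.944,.331,0])
    dx,dz=d@X*1e3,d[2]*1e3;th=np.arctan2(dz,140-dx);F=s['contact_force']
    print('t',round(s['t'],2),'th %.3f r %.1f lat %.1f'%(th,np.hypot(dz,140-dx),d@[-.331,.944,0]*1e3),'Fx %.1f Fz %.1f Ftan %.1f'%(F@X,F[2],-(F@X*np.sin(th)+F[2]*np.cos(th))),'w',round(s['gripper_width'],4))
    if next_th: to(P0+X*.14*(1-np.cos(next_th))+[0,0,.14*np.sin(next_th)])
E
python3 - <<'E'
from h import *
lev(.3)
E
```

```text
t 5.23 th 0.196 r 140.6 lat 0.1 Fx 2.8 Fz -7.8 Ftan 7.1 w 0.0193
t 5.2333 pos [ 0.4684 -0.187   0.1543] F [ 3.3 -1.1 -7.8] w 0.0193
shift mm [ -0.2   4.2 -14. ] turn [0.15 0.5  0.44]
```

Emit:
play_rows --motion '[{"x": 0, "y": 1, "z": -3.5, "ax": 0, "ay": 0, "az": 0, "fingers": 15}, {"x": 0, "y": 1, "z": -3.5, "ax": 0, "ay": 0, "az": 0, "fingers": 15}, {"x": 0, "y": 1, "z": -3.5, "ax": 0, "ay": 0, "az": 0, "fingers": 15}, {"x": 0, "y": 1, "z": -3.5, "ax": 0, "ay": 0, "az": 0, "fingers": 15}]'

```text
t: 5.57
tool_pos: [0.4715, -0.1859, 0.1696]
eef_rot: [0.004, 0.576, 0.818, -0.002]
contact_force: [5.7, -3.1, -12.6]
gripper_width: 0.0192
```

```bash
python3 - <<'E'
from h import *
lev(.4)
s=snap('scene','s2.png')['color'][150:250,200:320];cv2.imwrite('pics/c3.png',cv2.resize(s,(720,600),interpolation=2))
E
```

```text
t 5.57 th 0.306 r 141.2 lat 0.1 Fx 4.4 Fz -12.6 Ftan 10.7 w 0.0192
t 5.5667 pos [ 0.4715 -0.1859  0.1696] F [  5.7  -3.1 -12.6] w 0.0192
shift mm [ -0.2   5.7 -12. ] turn [0.07 0.49 0.4 ]
```

View pics/c3.png

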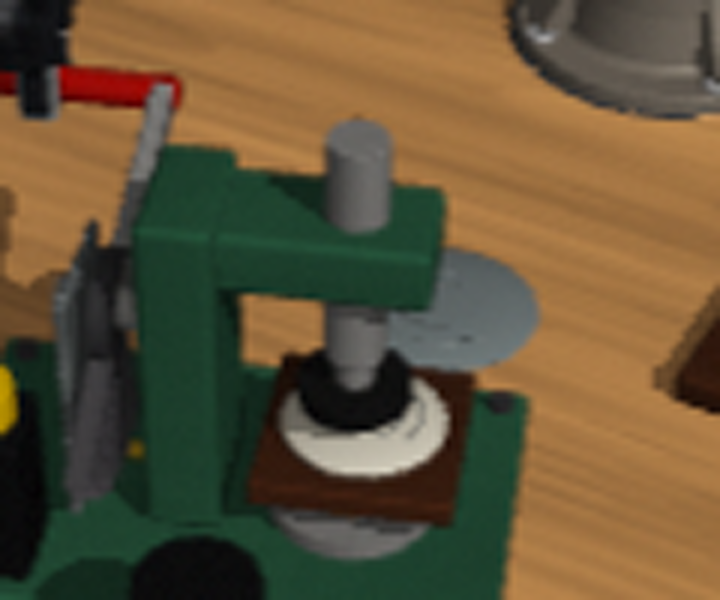

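Emit:
play_rows --motion '[{"x": 0, "y": 1.3, "z": -3.2, "ax": 0, "ay": 0, "az": 0, "fingers": 15}, {"x": 0, "y": 1.3, "z": -3.2, "ax": 0, "ay": 0, "az": 0, "fingers": 15}, {"x": 0, "y": 1.4, "z": -3.2, "ax": 0, "ay": 0, "az": 0, "fingers": 15}, {"x": 0, "y": 1.4, "z": -3.2, "ax": 0, "ay": 0, "az": 0, "fingers": 15}]'

```text
t: 5.95
tool_pos: [0.4756, -0.1845, 0.1831]
eef_rot: [0.003, 0.576, 0.817, -0.003]
contact_force: [3.1, -2.2, -9.3]
gripper_width: 0.019
```

```bash
python3 - <<'E'
from h import *
lev(.5)
E
```

```text
t 5.95 th 0.407 r 141.9 lat 0.1 Fx 2.2 Fz -9.3 Ftan 7.7 w 0.019
t 5.95 pos [ 0.4756 -0.1845  0.1831] F [ 3.1 -2.2 -9.3] w 0.019
shift mm [ -0.3   7.5 -11. ] turn [-0.1   0.47  0.35]
```

Emit:
play_rows --motion '[{"x": 0, "y": 1.7, "z": -3, "ax": 0, "ay": 0, "az": 0, "fingers": 15}, {"x": 0, "y": 1.7, "z": -3, "ax": 0, "ay": 0, "az": 0, "fingers": 15}, {"x": 0, "y": 1.8, "z": -3, "ax": 0, "ay": 0, "az": 0, "fingers": 15}, {"x": 0, "y": 1.8, "z": -3, "ax": 0, "ay": 0, "az": 0, "fingers": 15}]'

```text
t: 6.28
tool_pos: [0.4806, -0.1827, 0.1959]
eef_rot: [0.001, 0.577, 0.817, -0.004]
contact_force: [2.4, -3.1, -11.0]
gripper_width: 0.0187
```

```bash
python3 - <<'E'
from h import *
lev(.6)
E
```

```text
t 6.28 th 0.504 r 142.7 lat 0.2 Fx 1.3 Fz -11.0 Ftan 9.0 w 0.0187
t 6.2833 pos [ 0.4806 -0.1827  0.1959] F [  2.4  -3.1 -11. ] w 0.0187
shift mm [ -0.3   9.4 -10.2] turn [-0.34  0.41  0.28]
```

Emit:
play_rows --motion '[{"x": 0, "y": 2.3, "z": -2.7, "ax": 0, "ay": 0, "az": 0, "fingers": 15}, {"x": 0, "y": 2.3, "z": -2.7, "ax": 0, "ay": 0, "az": 0, "fingers": 15}, {"x": 0, "y": 2.3, "z": -2.6, "ax": 0, "ay": 0, "az": 0, "fingers": 15}, {"x": 0, "y": 2.3, "z": -2.6, "ax": 0, "ay": 0, "az": 0, "fingers": 15}]'

```text
t: 6.62
tool_pos: [0.4856, -0.181, 0.206]
eef_rot: [-0.002, 0.578, 0.816, -0.008]
contact_force: [-1.4, -3.2, -7.6]
gripper_width: 0.0192
```

```bash
python3 - <<'E'
from h import *
lev(.7)
s=snap('scene','s3.png')['color'][150:250,200:320];cv2.imwrite('pics/c4.png',cv2.resize(s,(720,600),interpolation=2))
E
```

```text
t 6.62 th 0.583 r 143.4 lat 0.1 Fx -2.4 Fz -7.6 Ftan 7.6 w 0.0192
t 6.6167 pos [ 0.4856 -0.181   0.206 ] F [-1.4 -3.2 -7.6] w 0.0192
shift mm [ -0.2  12.5 -11.4] turn [-0.87  0.28  0.12]
```

View pics/c4.png

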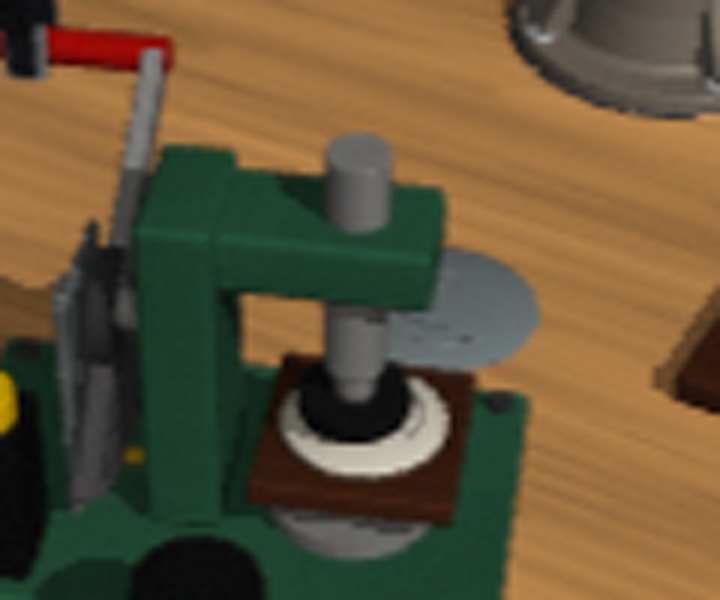

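Emit:
play_rows --motion '[{"x": 0, "y": 3.2, "z": -2.7, "ax": -0.2, "ay": 0, "az": 0, "fingers": 15}, {"x": 0, "y": 3.2, "z": -2.7, "ax": -0.2, "ay": 0, "az": 0, "fingers": 15}, {"x": 0, "y": 3.0, "z": -2.7, "ax": -0.2, "ay": 0, "az": 0, "fingers": 15}, {"x": 0, "y": 3.0, "z": -2.7, "ax": -0.2, "ay": 0, "az": 0, "fingers": 15}]'

```text
t: 7.0
tool_pos: [0.4929, -0.1784, 0.2183]
eef_rot: [-0.003, 0.579, 0.815, -0.005]
contact_force: [-3.8, -4.1, -8.9]
gripper_width: 0.0191
```

```bash
python3 - <<'E'
from h import *
lev(.8)
E
```

```text
t 7.0 th 0.684 r 144.5 lat 0.1 Fx -5.0 Fz -8.9 Ftan 10.0 w 0.0191
t 7.0 pos [ 0.4929 -0.1784  0.2183] F [-3.8 -4.1 -8.9] w 0.0191
shift mm [-0.1 14.4 -9.3] turn [-0.6   0.05 -0.06]
```

Emit:
play_rows --motion '[{"x": 0, "y": 3.5, "z": -2.4, "ax": -0.1, "ay": 0, "az": 0, "fingers": 15}, {"x": 0, "y": 3.5, "z": -2.4, "ax": -0.1, "ay": 0, "az": 0, "fingers": 15}, {"x": 0, "y": 3.5, "z": -2.3, "ax": -0.1, "ay": 0, "az": 0, "fingers": 15}, {"x": 0, "y": 3.5, "z": -2.3, "ax": -0.1, "ay": 0, "az": 0, "fingers": 15}]'

```text
t: 7.33
tool_pos: [0.499, -0.1763, 0.2269]
eef_rot: [-0.007, 0.581, 0.814, -0.006]
contact_force: [-4.6, -4.1, -7.0]
gripper_width: 0.0192
```

```bash
python3 - <<'E'
from h import *
lev(.9)
s=snap('scene','s4.png')['color'][150:250,200:320];cv2.imwrite('pics/c5.png',cv2.resize(s,(720,600),interpolation=2))
E
```

```text
t 7.33 th 0.758 r 145.3 lat 0.1 Fx -5.8 Fz -7.0 Ftan 9.1 w 0.0192
t 7.3333 pos [ 0.499  -0.1763  0.2269] F [-4.6 -4.1 -7. ] w 0.0192
shift mm [  0.   18.3 -10.1] turn [-1.04 -0.25 -0.34]
```

View pics/c5.png

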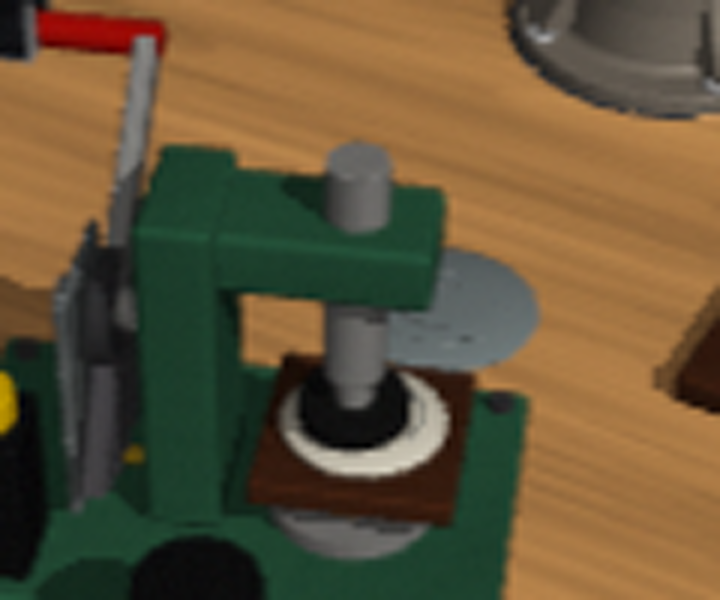

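```bash
cat >> h.py <<'E'
def gauge(f):
    g=cv2.imread('pics/'+f).astype(float)
    L=g[:,256:262].mean((1,2))
    p=L[214:232]; k=np.where((p[:-1]<100)&(p[1:]>=100))[0]
    pad=[round(214+i+(100-p[i])/(p[i+1]-p[i]),2) for i in k]
    print(f,'pad bottom',pad); print('  rgb col 258-261 rows 164-180:',g[164:181,257:262].mean(1).round().astype(int)[:,::-1].tolist())
E
python3 - <<'E'
from h import *
for f in('s0.png','s2.png','s3.png','s4.png'): gauge(f)
E
```

```text
s0.png pad bottom [np.float64(219.94)]
  rgb col 258-261 rows 164-180: [[157, 111, 64], [160, 114, 65], [163, 116, 67], [133, 105, 77], [105, 101, 96], [102, 101, 98], [102, 100, 98], [101, 100, 98], [103, 101, 99], [105, 103, 101], [94, 93, 91], [93, 92, 89], [93, 91, 89], [93, 92, 90], [93, 92, 90], [94, 92, 90], [94, 92, 90]]
s2.png pad bottom [np.float64(221.78)]
  rgb col 258-261 rows 164-180: [[159, 113, 64], [162, 115, 66], [165, 117, 67], [164, 117, 66], [161, 114, 64], [148, 106, 62], [112, 102, 95], [104, 103, 100], [103, 101, 99], [102, 101, 98], [103, 103, 100], [105, 103, 101], [100, 99, 96], [95, 94, 92], [94, 94, 91], [95, 94, 92], [95, 93, 91]]
s3.png pad bottom [np.float64(223.54)]
  rgb col 258-261 rows 164-180: [[158, 112, 63], [162, 116, 66], [165, 117, 67], [164, 117, 66], [161, 114, 65], [158, 112, 63], [161, 114, 65], [161, 114, 64], [124, 107, 90], [105, 102, 99], [103, 102, 99], [102, 101, 98], [103, 102, 99], [105, 103, 100], [106, 104, 101], [96, 94, 92], [95, 93, 92]]
s4.png pad bottom [np.float64(224.67)]
  rgb col 258-261 rows 164-180: [[159, 113, 65], [162, 116, 66], [165, 117, 67], [164, 117, 66], [161, 114, 65], [159, 113, 65], [161, 114, 65], [162, 114, 65], [155, 109, 62], [137, 104, 68], [107, 102, 97], [104, 102, 100], [103, 102, 99], [102, 101, 99], [104, 103, 100], [105, 104, 101], [94, 93, 90]]
```

```bash
python3 - <<'E'
from h import *
c=cam('scene')
r=np.array([.5331,.0395])
# pad front edge: offset toward camera 30mm
d=np.array(c['eye'][:2])-r;d/=np.linalg.norm(d)
for z in(.10,.09,.08,.07): print(z,proj(c,[*(r+d*.03),z]).round(2),proj(c,[*r,z+.16]).round(2))
# lever-end joint of handle vs theta: compare red right end in images
X=np.array([.944,.331,0]);Y=np.array([-.331,.944,0]);H=np.array([.4665,-.1878,.135])+.14*X
for th in(0,.25,.306,.486,.583,.64,.758):
    p=H+.14*(-np.cos(th)*X+[0,0,np.sin(th)]); print(th,proj(c,p+Y*.066).round(1),proj(c,p).round(1))
for f in('s0.png','s2.png','s3.png','s4.png'):
    g=cv2.imread('pics/'+f).astype(int);m=(g[...,2]>110)&(g[...,1]<60)&(g[...,0]<60);m[:, :190]=0;m[:,240:]=0;m[:140]=0
    v,u=np.nonzero(m);k=u>=u.max()-3;print(f,'red right end',u.max(),v[k].mean().round(1))
lev()
E
```

```text
0.1 [258.5  220.18] [259.37 170.54]
0.09 [258.46 222.64] [259.32 173.46]
0.08 [258.41 225.07] [259.27 176.34]
0.07 [258.37 227.48] [259.22 179.19]
0 [227.5 173.9] [208.1 171.9]
0.25 [226.8 166. ] [207. 164.]
0.306 [226.6 164.4] [206.7 162.4]
0.486 [225.6 160.1] [205.4 158.1]
0.583 [225.  158.2] [204.5 156.2]
0.64 [224.5 157.2] [204.  155.2]
0.758 [223.6 155.6] [202.8 153.6]
s0.png red right end 230 171.8
s2.png red right end 229 163.6
s3.png red right end 228 157.5
s4.png red right end 227 154.6
t 7.43 th 0.763 r 145.3 lat 0.1 Fx -6.5 Fz -5.3 Ftan 8.3 w 0.019
```

```bash
python3 - <<'E'
from h import *
s=snap('scene','s5.png')['color'][105:205,170:290];cv2.imwrite('pics/c6.png',cv2.resize(s,(720,600),interpolation=2))
gauge('s5.png')
E
```

```text
s5.png pad bottom [np.float64(224.72)]
  rgb col 258-261 rows 164-180: [[159, 113, 64], [163, 116, 66], [166, 117, 67], [164, 117, 66], [162, 115, 65], [160, 113, 64], [161, 114, 65], [161, 114, 65], [155, 110, 62], [141, 106, 69], [109, 103, 97], [103, 102, 100], [103, 101, 98], [102, 102, 98], [104, 103, 100], [104, 103, 100], [94, 93, 91]]
```

View pics/c6.png

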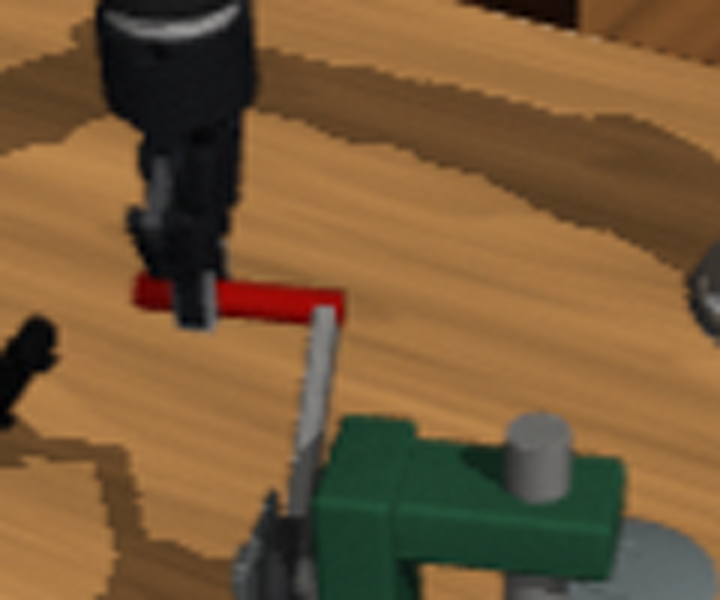

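Emit:
play_rows --motion '[{"x": 0, "y": 0, "z": 0, "ax": 0, "ay": 0, "az": 0, "fingers": 50}, {"x": 0, "y": 0, "z": 0, "ax": 0, "ay": 0, "az": 0, "fingers": 50}, {"x": 0, "y": -3, "z": 7, "ax": -0.4, "ay": 0, "az": 0, "fingers": 50}, {"x": 0, "y": -4, "z": 7, "ax": -0.4, "ay": 0, "az": 0, "fingers": 50}, {"x": 0, "y": -4, "z": 7, "ax": -0.2, "ay": 0, "az": 0, "fingers": 50}, {"x": 0, "y": 0, "z": 0, "ax": 0, "ay": 0, "az": 0, "fingers": 50}]'

```text
t: 7.98
tool_pos: [0.4995, -0.175, 0.2131]
eef_rot: [0.008, 0.578, 0.816, 0.012]
contact_force: [-0.4, 0.0, -0.0]
gripper_width: 0.0504
```

```bash
python3 - <<'E'
from h import *
lev(.6)
s=snap('scene','s6.png')['color'];gauge('s6.png')
to(np.array([.4665,-.1878,.127])+np.array([.944,.331,0])*.14*(1-np.cos(.6))+[0,0,.14*np.sin(.6)])
E
```

```text
t 7.98 th 0.689 r 135.5 lat 1.1 Fx -0.4 Fz -0.0 Ftan 0.2 w 0.0504
t 7.9833 pos [ 0.4995 -0.175   0.2131] F [-0.4  0.  -0. ] w 0.0504
shift mm [ -1.1 -11.1   6.7] turn [ 1.62 -0.07  0.08]
s6.png pad bottom [np.float64(223.99)]
  rgb col 258-261 rows 164-180: [[159, 113, 64], [162, 115, 65], [166, 118, 68], [164, 117, 66], [161, 114, 65], [159, 112, 63], [161, 114, 66], [161, 114, 64], [138, 106, 74], [107, 102, 97], [104, 102, 100], [103, 101, 99], [103, 101, 99], [104, 103, 100], [106, 104, 102], [94, 93, 90], [94, 94, 91]]
t 8.0333 pos [ 0.5004 -0.1749  0.2138] F [ 0.8 -0.9  0.2] w 0.0501
shift mm [ -0.9 -12.    7.4] turn [ 1.69 -0.03  0.11]
```

Emit:
play_rows --motion '[{"x": 0, "y": -6, "z": 4, "ax": 0.8, "ay": 0, "az": 0, "fingers": 50}, {"x": 0, "y": -6, "z": 3, "ax": 0.8, "ay": 0, "az": 0, "fingers": 50}, {"x": 0, "y": 0, "z": 0, "ax": 0, "ay": 0, "az": 0, "fingers": 40}, {"x": 0, "y": 0, "z": 0, "ax": 0, "ay": 0, "az": 0, "fingers": 15}, {"x": 0, "y": 0, "z": 0, "ax": 0, "ay": 0, "az": 0, "fingers": 15}, {"x": 0, "y": 0, "z": 0, "ax": 0, "ay": 0, "az": 0, "fingers": 15}, {"x": 0, "y": 0, "z": 0, "ax": 0, "ay": 0, "az": 0, "fingers": 15}]' --grip_force 30

```text
t: 8.62
tool_pos: [0.4881, -0.1792, 0.207]
eef_rot: [-0.001, 0.578, 0.816, -0.001]
contact_force: [-0.9, 1.0, 0.1]
gripper_width: 0.0192
```

```bash
python3 - <<'E'
from h import *
lev(.6)
E
```

```text
t 8.62 th 0.601 r 141.6 lat 1.0 Fx -0.5 Fz 0.1 Ftan 0.2 w 0.0192
t 8.6167 pos [ 0.4881 -0.1792  0.207 ] F [-0.9  1.   0.1] w 0.0192
shift mm [-1.   1.2  1. ] turn [-0.1  -0.05  0.15]
```

Emit:
play_rows --motion '[{"x": 0, "y": 2.9, "z": -3.8, "ax": 0, "ay": 0, "az": 0, "fingers": 15}, {"x": 0, "y": 3.0, "z": -3.8, "ax": 0, "ay": 0, "az": 0, "fingers": 15}, {"x": 0, "y": 3.1, "z": -3.7, "ax": 0, "ay": 0, "az": 0, "fingers": 15}, {"x": 0, "y": 3.2, "z": -3.6, "ax": 0, "ay": 0, "az": 0, "fingers": 15}, {"x": 0, "y": 3.3, "z": -3.5, "ax": 0, "ay": 0, "az": 0, "fingers": 15}, {"x": 0, "y": 3.4, "z": -3.4, "ax": 0, "ay": 0, "az": 0, "fingers": 15}]'

```text
t: 9.12
tool_pos: [0.4976, -0.1756, 0.2216]
eef_rot: [-0.01, 0.579, 0.815, -0.01]
contact_force: [-2.7, -3.5, -11.8]
gripper_width: 0.0187
```

```bash
python3 - <<'E'
from h import *
lev(1.0)
s=snap('scene','s7.png')['color'];gauge('s7.png')
E
```

```text
t 9.12 th 0.726 r 142.5 lat 1.2 Fx -3.7 Fz -11.8 Ftan 11.3 w 0.0187
t 9.1167 pos [ 0.4976 -0.1756  0.2216] F [ -2.7  -3.5 -11.8] w 0.0187
shift mm [ -1.   30.3 -24. ] turn [-1.56 -0.25 -0.13]
s7.png pad bottom [np.float64(224.63)]
  rgb col 258-261 rows 164-180: [[159, 113, 64], [162, 116, 66], [165, 117, 68], [164, 116, 66], [161, 115, 65], [159, 113, 65], [161, 114, 65], [160, 113, 64], [155, 110, 62], [135, 104, 72], [107, 102, 97], [103, 102, 100], [103, 101, 99], [103, 102, 99], [104, 103, 100], [104, 103, 100], [94, 93, 90]]
```

Emit:
play_rows --motion '[{"x": 0, "y": 3.3, "z": -3.4, "ax": -0.3, "ay": 0, "az": 0, "fingers": 15}, {"x": 0, "y": 3.3, "z": -3.3, "ax": -0.3, "ay": 0, "az": 0, "fingers": 15}, {"x": 0, "y": 3.4, "z": -3.2, "ax": -0.3, "ay": 0, "az": 0, "fingers": 15}, {"x": 0, "y": 3.5, "z": -3.1, "ax": -0.3, "ay": 0, "az": 0, "fingers": 15}]'

```text
t: 9.5
tool_pos: [0.5085, -0.1718, 0.2348]
eef_rot: [-0.007, 0.58, 0.814, -0.004]
contact_force: [-4.6, -4.2, -11.6]
gripper_width: 0.0187
```

```bash
python3 - <<'E'
from h import *
lev(1.0)
s=snap('scene','s8.png')['color'];gauge('s8.png')
E
```

```text
t 9.5 th 0.848 r 143.7 lat 1.2 Fx -5.7 Fz -11.6 Ftan 12.0 w 0.0187
t 9.5 pos [ 0.5085 -0.1718  0.2348] F [ -4.6  -4.2 -11.6] w 0.0187
shift mm [ -1.   19.3 -10.3] turn [-0.81 -0.38 -0.22]
s8.png pad bottom [np.float64(224.97)]
  rgb col 258-261 rows 164-180: [[159, 113, 64], [163, 116, 65], [166, 118, 68], [164, 117, 66], [162, 115, 65], [159, 112, 64], [161, 114, 65], [161, 114, 65], [155, 110, 62], [155, 109, 62], [140, 107, 73], [108, 102, 97], [104, 102, 100], [103, 102, 99], [104, 102, 99], [104, 103, 100], [105, 104, 101]]
```

Emit:
play_rows --motion '[{"x": 0, "y": 4.2, "z": -3.2, "ax": -0.4, "ay": 0, "az": 0, "fingers": 15}, {"x": 0, "y": 4.2, "z": -3.1, "ax": -0.4, "ay": 0, "az": 0, "fingers": 15}, {"x": 0, "y": 4.2, "z": -2.9, "ax": -0.4, "ay": 0, "az": 0, "fingers": 15}, {"x": 0, "y": 4.2, "z": -2.8, "ax": -0.4, "ay": 0, "az": 0, "fingers": 15}, {"x": 0, "y": 4.2, "z": -2.7, "ax": -0.4, "ay": 0, "az": 0, "fingers": 15}]'

```text
t: 9.97
tool_pos: [0.5197, -0.1679, 0.2458]
eef_rot: [-0.005, 0.582, 0.813, 0.004]
contact_force: [-4.8, -4.5, -9.2]
gripper_width: 0.0189
```

```bash
python3 - <<'E'
from h import *
lev(1.06)
s=snap('scene','s9.png')['color'];gauge('s9.png')
E
```

```text
t 9.97 th 0.960 r 145.0 lat 1.2 Fx -6.0 Fz -9.2 Ftan 10.2 w 0.0189
t 9.9667 pos [ 0.5197 -0.1679  0.2458] F [-4.8 -4.5 -9.2] w 0.0189
shift mm [-1.  14.8 -3.4] turn [-0.01 -0.72 -0.53]
s9.png pad bottom [np.float64(224.97)]
  rgb col 258-261 rows 164-180: [[158, 113, 64], [163, 116, 67], [166, 117, 67], [164, 117, 66], [162, 115, 65], [159, 113, 64], [161, 115, 65], [161, 114, 65], [156, 110, 63], [154, 109, 62], [162, 116, 65], [142, 110, 76], [53, 102, 52], [18, 104, 39], [16, 104, 37], [15, 103, 37], [45, 100, 58]]
```

Emit:
play_rows --motion '[{"x": 0, "y": 4.6, "z": -2.6, "ax": -0.3, "ay": 0, "az": 0, "fingers": 15}, {"x": 0, "y": 4.6, "z": -2.4, "ax": -0.3, "ay": 0, "az": 0, "fingers": 15}, {"x": 0, "y": 4.6, "z": -2.4, "ax": -0.3, "ay": 0, "az": 0, "fingers": 15}, {"x": 0, "y": 3, "z": -1.5, "ax": -0.3, "ay": 0, "az": 0, "fingers": 15}]'

```text
t: 10.35
tool_pos: [0.5282, -0.1648, 0.2528]
eef_rot: [-0.006, 0.584, 0.812, 0.007]
contact_force: [-5.1, -3.6, -11.8]
gripper_width: 0.0187
```

```bash
python3 - <<'E'
from h import *
lev(1.06)
s=snap('scene','s10.png')['color'];gauge('s10.png')
E
```

```text
t 10.35 th 1.038 r 146.0 lat 1.2 Fx -6.0 Fz -11.8 Ftan 11.2 w 0.0187
t 10.35 pos [ 0.5282 -0.1648  0.2528] F [ -5.1  -3.6 -11.8] w 0.0187
shift mm [-1.2  5.8  3.6] turn [ 0.21 -1.04 -0.76]
s10.png pad bottom [np.float64(225.01)]
  rgb col 258-261 rows 164-180: [[159, 113, 65], [162, 116, 66], [166, 118, 68], [163, 116, 66], [161, 115, 65], [160, 113, 64], [161, 114, 65], [161, 113, 65], [156, 110, 63], [154, 109, 62], [163, 116, 65], [168, 120, 68], [71, 108, 47], [20, 104, 37], [16, 104, 37], [15, 103, 37], [16, 96, 35]]
```

Emit:
play_rows --motion '[{"x": 0, "y": 5, "z": -2.5, "ax": -0.2, "ay": 0, "az": 0, "fingers": 15}, {"x": 0, "y": 5, "z": -2.5, "ax": -0.2, "ay": 0, "az": 0, "fingers": 15}, {"x": 0, "y": 0, "z": 0, "ax": 0, "ay": 0, "az": 0, "fingers": 15}]'

```text
t: 10.65
tool_pos: [0.531, -0.1639, 0.2549]
eef_rot: [-0.011, 0.585, 0.811, 0.004]
contact_force: [-3.4, -2.4, -10.2]
gripper_width: 0.0187
```

```bash
python3 - <<'E'
from h import *
lev(1.06)
s=snap('scene','s11.png')['color'];gauge('s11.png')
E
```

```text
t 10.65 th 1.063 r 146.4 lat 1.2 Fx -4.0 Fz -10.2 Ftan 8.4 w 0.0187
t 10.65 pos [ 0.531  -0.1639  0.2549] F [ -3.4  -2.4 -10.2] w 0.0187
shift mm [-1.3  2.9  5.7] turn [-0.31 -1.3  -0.96]
s11.png pad bottom [np.float64(225.01)]
  rgb col 258-261 rows 164-180: [[159, 113, 64], [163, 116, 67], [165, 117, 67], [164, 117, 66], [162, 115, 65], [160, 113, 64], [161, 114, 65], [161, 114, 64], [155, 110, 63], [154, 109, 62], [163, 116, 66], [167, 120, 68], [74, 109, 47], [23, 105, 38], [16, 104, 37], [16, 103, 37], [14, 96, 34]]
```

Emit:
play_rows --motion '[{"x": 0, "y": 5, "z": -2.5, "ax": -0.2, "ay": 0, "az": 0, "fingers": 15}, {"x": 0, "y": 4, "z": -2.5, "ax": -0.2, "ay": 0, "az": 0, "fingers": 15}, {"x": 0, "y": 3, "z": -1.5, "ax": 0, "ay": 0, "az": 0, "fingers": 15}]'

```text
t: 10.95
tool_pos: [0.5343, -0.1627, 0.2569]
eef_rot: [-0.017, 0.587, 0.809, 0.001]
contact_force: [-7.7, -5.0, -11.2]
gripper_width: 0.0186
```

```bash
python3 - <<'E'
from h import *
lev(1.06)
s=snap('scene','s12.png')['color'];gauge('s12.png')
E
```

```text
t 10.95 th 1.090 r 146.5 lat 1.2 Fx -8.9 Fz -11.2 Ftan 13.1 w 0.0186
t 10.95 pos [ 0.5343 -0.1627  0.2569] F [ -7.7  -5.  -11.2] w 0.0186
shift mm [-1.5 -0.5  7.8] turn [-1.01 -1.63 -1.2 ]
s12.png pad bottom [np.float64(225.01)]
  rgb col 258-261 rows 164-180: [[159, 113, 64], [163, 116, 66], [166, 118, 68], [164, 117, 66], [162, 115, 65], [159, 113, 64], [161, 115, 64], [161, 114, 64], [156, 110, 62], [155, 109, 62], [163, 116, 66], [168, 120, 68], [74, 109, 47], [22, 105, 38], [16, 104, 37], [15, 103, 37], [13, 96, 34]]
```

Emit:
play_rows --motion '[{"x": 0, "y": 0, "z": 0, "ax": 0, "ay": 0, "az": 0, "fingers": 60}, {"x": 0, "y": 0, "z": 0, "ax": 0, "ay": 0, "az": 0, "fingers": 60}, {"x": 0, "y": 0, "z": 0, "ax": 0, "ay": 0, "az": 0, "fingers": 60}, {"x": 0, "y": 0, "z": -20, "ax": 0, "ay": 0, "az": 0, "fingers": 60}, {"x": 0, "y": 0, "z": -30, "ax": 0, "ay": 0, "az": 0, "fingers": 60}, {"x": 0, "y": 0, "z": -30, "ax": 0, "ay": 0, "az": 0, "fingers": 60}, {"x": 0, "y": 0, "z": -20, "ax": 0, "ay": 0, "az": 0, "fingers": 60}]'

```text
t: 11.58
tool_pos: [0.5467, -0.1551, 0.3677]
eef_rot: [-0.01, 0.581, 0.814, 0.013]
contact_force: [1.3, -0.2, -0.7]
gripper_width: 0.06
```

```bash
python3 - <<'E'
from h import *
s=snap('scene','s13.png')['color'];gauge('s13.png')
cv2.imwrite('pics/c7.png',cv2.resize(s[105:255,170:320],(600,600),interpolation=2))
bt=np.array([.652,-.104]);to([*bt,.26])
E
```

```text
s13.png pad bottom [np.float64(225.01)]
  rgb col 258-261 rows 164-180: [[159, 113, 64], [163, 116, 66], [165, 117, 68], [164, 117, 66], [162, 115, 65], [159, 113, 64], [161, 114, 65], [161, 114, 65], [155, 109, 62], [154, 109, 62], [162, 115, 65], [147, 107, 65], [55, 101, 49], [17, 103, 38], [15, 104, 37], [16, 103, 37], [27, 99, 44]]
t 11.6333 pos [ 0.5485 -0.1558  0.372 ] F [ 1.7 -1.9  3.7] w 0.0601
shift mm [ 12.3 112.8 114.3] turn [ 0.99 -1.53 -0.32]
```

View pics/c7.png

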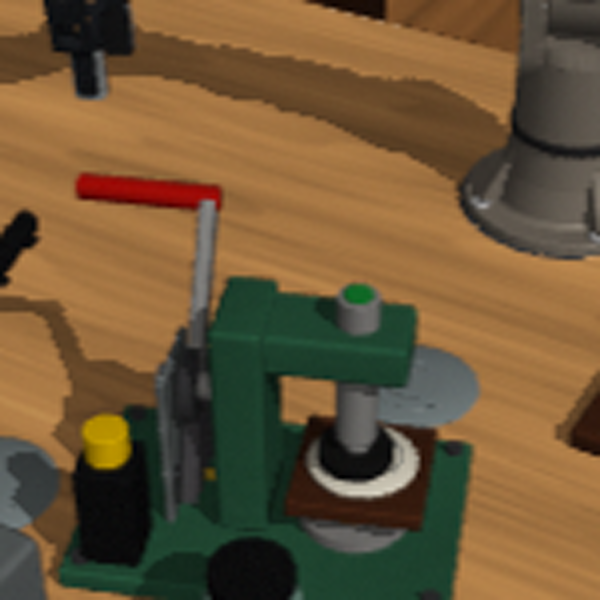

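Emit:
play_rows --motion '[{"x": 2, "y": 18, "z": 0, "ax": 0.3, "ay": -0.5, "az": 0, "fingers": 0}, {"x": 2, "y": 18, "z": 0, "ax": 0.3, "ay": -0.5, "az": 0, "fingers": 0}, {"x": 1, "y": 18, "z": 5, "ax": 0.3, "ay": -0.5, "az": -0.3, "fingers": 0}, {"x": 1, "y": 18, "z": 10, "ax": 0, "ay": 0, "az": 0, "fingers": 0}, {"x": 1, "y": 18, "z": 10, "ax": 0, "ay": 0, "az": 0, "fingers": 0}, {"x": 0, "y": 18, "z": 10, "ax": 0, "ay": 0, "az": 0, "fingers": 0}, {"x": 0, "y": 4, "z": 10, "ax": 0, "ay": 0, "az": 0, "fingers": 0}, {"x": 0, "y": 0, "z": 10, "ax": 0, "ay": 0, "az": 0, "fingers": 0}, {"x": 0, "y": 0, "z": 10, "ax": 0, "ay": 0, "az": 0, "fingers": 0}, {"x": 0, "y": 0, "z": 10, "ax": 0, "ay": 0, "az": 0, "fingers": 0}, {"x": 0, "y": 0, "z": 0, "ax": 0, "ay": 0, "az": 0, "fingers": 0}, {"x": 0, "y": 0, "z": 0, "ax": 0, "ay": 0, "az": 0, "fingers": 0}, {"x": 0, "y": 0, "z": 0, "ax": 0, "ay": 0, "az": 0, "fingers": 0}, {"x": 0, "y": 0, "z": 0, "ax": 0, "ay": 0, "az": 0, "fingers": 0}, {"x": 0, "y": 0, "z": 0, "ax": 0, "ay": 0, "az": 0, "fingers": 0}, {"x": 0, "y": 0, "z": 0, "ax": 0, "ay": 0, "az": 0, "fingers": 0}, {"x": 0, "y": 0, "z": 0, "ax": 0, "ay": 0, "az": 0, "fingers": 0}, {"x": 0, "y": 0, "z": 0, "ax": 0, "ay": 0, "az": 0, "fingers": 0}]'

```text
t: 13.13
tool_pos: [0.6852, -0.0916, 0.3351]
eef_rot: [0.037, 0.562, 0.826, 0.033]
contact_force: [0.9, 1.1, -0.6]
gripper_width: -0.0001
```

```bash
python3 - <<'E'
from h import *
s=snap('scene','s14.png')['color'];to([.653,-.108,.175])
# ram front-rim & left-side edge heights: background->grey top edge at side columns
for f in('s0.png','s2.png','s4.png','s6.png','s8.png','s10.png','s12.png','s13.png','s14.png'):
    g=cv2.imread('pics/'+f).astype(float);o=[]
    for cc in(slice(254,256),slice(263,265)):
        d=(g[160:190,cc,2]-g[160:190,cc,0]).mean(1); i=np.where(d<50)[0]; i=i[0]; o.append(round(160+i-(50-d[i])/(d[i-1]-d[i]),2))
    print(f,o)
E
```

```text
t 13.1833 pos [ 0.6851 -0.0917  0.3351] F [ 0.6 -0.2 -0.3] w -0.0001
shift mm [  0.5 -51.1 156. ] turn [5.53 1.3  2.21]
s0.png [np.float64(168.44), np.float64(168.03)]
s2.png [np.float64(171.26), np.float64(170.74)]
s4.png [np.float64(174.8), np.float64(174.32)]
s6.png [np.float64(173.72), np.float64(173.35)]
s8.png [np.float64(175.73), np.float64(175.39)]
s10.png [np.float64(177.53), np.float64(177.03)]
s12.png [np.float64(177.83), np.float64(177.41)]
s13.png [np.float64(177.25), np.float64(176.76)]
s14.png [np.float64(177.26), np.float64(176.77)]
```

Emit:
play_rows --motion '[{"x": 0, "y": -10, "z": 5, "ax": 2, "ay": 0.4, "az": 0.7, "fingers": 0}, {"x": 0, "y": -10, "z": 10, "ax": 2, "ay": 0.4, "az": 0.7, "fingers": 0}, {"x": 0, "y": -10, "z": 10, "ax": 1.5, "ay": 0.4, "az": 0.7, "fingers": 0}, {"x": 0, "y": -8, "z": 10, "ax": 0, "ay": 0, "az": 0, "fingers": 0}, {"x": 0, "y": 0, "z": 10, "ax": 0, "ay": 0, "az": 0, "fingers": 0}, {"x": 0, "y": 0, "z": 0, "ax": 0, "ay": 0, "az": 0, "fingers": 0}]'

```text
t: 13.68
tool_pos: [0.6483, -0.1063, 0.2839]
eef_rot: [-0.002, 0.579, 0.815, -0.003]
contact_force: [-0.0, -0.5, -0.8]
gripper_width: 0.0003
```

```bash
python3 - <<'E'
from h import *
to([.653,-.108,.175])
E
```

```text
t 13.6833 pos [ 0.6483 -0.1063  0.2839] F [-0.  -0.5 -0.8] w 0.0003
shift mm [ -3.1   4.7 108.9] turn [-0.45  0.01 -0.12]
```

Emit:
play_rows --motion '[{"x": -1, "y": 2, "z": 20, "ax": -0.2, "ay": 0, "az": 0, "fingers": 0}, {"x": -1, "y": 2, "z": 20, "ax": -0.2, "ay": 0, "az": 0, "fingers": 0}, {"x": -1, "y": 1, "z": 20, "ax": 0, "ay": 0, "az": 0, "fingers": 0}, {"x": 0, "y": 0, "z": 20, "ax": 0, "ay": 0, "az": 0, "fingers": 0}, {"x": 0, "y": 0, "z": 15, "ax": 0, "ay": 0, "az": 0, "fingers": 0}, {"x": 0, "y": 0, "z": 0, "ax": 0, "ay": 0, "az": 0, "fingers": 0}]'

```text
t: 14.18
tool_pos: [0.6549, -0.1067, 0.1841]
eef_rot: [-0.0, 0.579, 0.815, 0.0]
contact_force: [0.0, 0.5, -0.2]
gripper_width: 0.0002
```

```bash
python3 - <<'E'
from h import *
to([.653,-.108,.135])
s=snap('scene','s15.png')['color'];t=snap('top','t2.png')['color']
cv2.imwrite('pics/c8.png',np.hstack([cv2.resize(s[140:240,170:270],(400,400),interpolation=2),cv2.resize(t[120:220,220:320],(400,400),interpolation=2)]))
E
```

```text
t 14.1833 pos [ 0.6549 -0.1067  0.1841] F [ 0.   0.5 -0.2] w 0.0002
shift mm [-0.6 -2.3 49.1] turn [ 0.01 -0.01 -0.11]
```

View pics/c8.png

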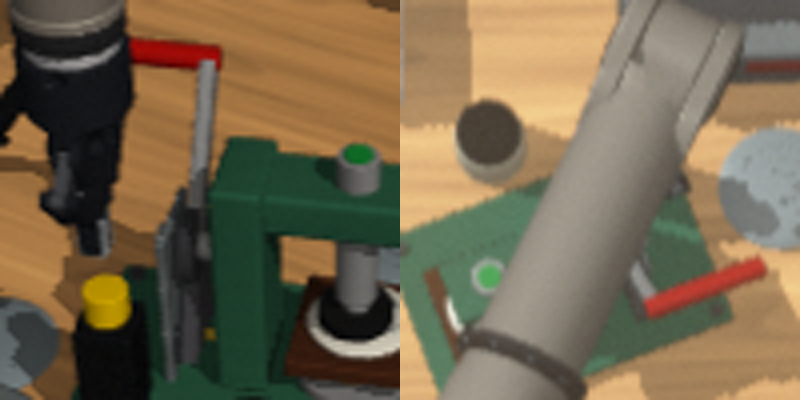

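Emit:
play_rows --motion '[{"x": 2, "y": -1, "z": 15, "ax": 0, "ay": 0, "az": 0, "fingers": 0}, {"x": 2, "y": -1, "z": 12, "ax": 0, "ay": 0, "az": 0, "fingers": 0}, {"x": 0, "y": 0, "z": 6, "ax": 0, "ay": 0, "az": 0, "fingers": 0}, {"x": 0, "y": 0, "z": 5, "ax": 0, "ay": 0, "az": 0, "fingers": 0}, {"x": 0, "y": 0, "z": 5, "ax": 0, "ay": 0, "az": 0, "fingers": 0}, {"x": 0, "y": 0, "z": 4, "ax": 0, "ay": 0, "az": 0, "fingers": 0}, {"x": 0, "y": 0, "z": 3, "ax": 0, "ay": 0, "az": 0, "fingers": 0}]'

```text
t: 14.87
tool_pos: [0.66, -0.1068, 0.1471]
eef_rot: [0.011, 0.579, 0.816, 0.004]
contact_force: [-3.3, 1.2, 2.3]
gripper_width: 0.0
```

```bash
python3 - <<'E'
from h import *
to([.653,-.108,.135])
E
```

```text
t 14.8667 pos [ 0.66   -0.1068  0.1471] F [-3.3  1.2  2.3] w 0.0
shift mm [ 1.3 -7.3 11.9] turn [ 1.12  0.71 -0.  ]
```

Emit:
play_rows --motion '[{"x": 0, "y": -3, "z": 4, "ax": 0.5, "ay": 0.3, "az": 0, "fingers": 0}, {"x": 0, "y": -3, "z": 4, "ax": 0.5, "ay": 0.3, "az": 0, "fingers": 0}, {"x": 0, "y": -2, "z": 5, "ax": 0, "ay": 0, "az": 0, "fingers": 0}, {"x": 0, "y": 0, "z": 5, "ax": 0, "ay": 0, "az": 0, "fingers": 0}, {"x": 0, "y": 0, "z": 5, "ax": 0, "ay": 0, "az": 0, "fingers": 0}]'

```text
t: 15.28
tool_pos: [0.6561, -0.1091, 0.1371]
eef_rot: [0.005, 0.577, 0.817, 0.005]
contact_force: [-9.0, 4.3, 21.7]
gripper_width: -0.0
```

```bash
python3 - <<'E'
from h import *
to([.653,-.108,.135])
E
```

```text
t 15.2833 pos [ 0.6561 -0.1091  0.1371] F [-9.   4.3 21.7] w -0.0
shift mm [ 2.  -2.6  2. ] turn [0.8  0.11 0.19]
```

Emit:
play_rows --motion '[{"x": 0, "y": 0, "z": 3, "ax": 0, "ay": 0, "az": 0, "fingers": 0}, {"x": 0, "y": 0, "z": 3, "ax": 0, "ay": 0, "az": 0, "fingers": 0}, {"x": 0, "y": 0, "z": 3, "ax": 0, "ay": 0, "az": 0, "fingers": 0}, {"x": 0, "y": 0, "z": 3, "ax": 0, "ay": 0, "az": 0, "fingers": 0}, {"x": 0, "y": 0, "z": 3, "ax": 0, "ay": 0, "az": 0, "fingers": 0}, {"x": 0, "y": 0, "z": 3, "ax": 0, "ay": 0, "az": 0, "fingers": 0}, {"x": 0, "y": 0, "z": 3, "ax": 0, "ay": 0, "az": 0, "fingers": 0}, {"x": 0, "y": 0, "z": 3, "ax": 0, "ay": 0, "az": 0, "fingers": 0}, {"x": 0, "y": 0, "z": 3, "ax": 0, "ay": 0, "az": 0, "fingers": 0}, {"x": 0, "y": 0, "z": 3, "ax": 0, "ay": 0, "az": 0, "fingers": 0}, {"x": 0, "y": 0, "z": 3, "ax": 0, "ay": 0, "az": 0, "fingers": 0}, {"x": 0, "y": 0, "z": 3, "ax": 0, "ay": 0, "az": 0, "fingers": 0}, {"x": 0, "y": 0, "z": 3, "ax": 0, "ay": 0, "az": 0, "fingers": 0}, {"x": 0, "y": 0, "z": 3, "ax": 0, "ay": 0, "az": 0, "fingers": 0}, {"x": 0, "y": 0, "z": 3, "ax": 0, "ay": 0, "az": 0, "fingers": 0}, {"x": 0, "y": 0, "z": 3, "ax": 0, "ay": 0, "az": 0, "fingers": 0}]'

```text
t: 16.62
tool_pos: [0.6558, -0.1093, 0.1372]
eef_rot: [0.008, 0.576, 0.817, 0.019]
contact_force: [-5.3, 2.1, 13.5]
gripper_width: -0.0003
```

```bash
cat >> h.py <<'E'
def ram(f):
    g=cv2.imread('pics/'+f).astype(float);o=[]
    for cc in(slice(254,256),slice(263,265)):
        d=(g[160:190,cc,2]-g[160:190,cc,0]).mean(1); i=np.where(d<50)[0][0]; o.append(round(160+i-(50-d[i])/(d[i-1]-d[i]),2))
    print(f,'ram',o,'theta %.3f'%((np.mean(o)-168.235)/8.83))
E
python3 - <<'E'
from h import *
to([.653,-.108,.135])
s=snap('scene','s16.png');ram('s16.png');gauge('s16.png')
E
```

```text
t 16.6167 pos [ 0.6558 -0.1093  0.1372] F [-5.3  2.1 13.5] w -0.0003
shift mm [ 2.1 -2.3  2.1] turn [ 2.28 -0.54  0.38]
s16.png ram [np.float64(168.46), np.float64(168.04)] theta 0.002
s16.png pad bottom [np.float64(219.92)]
  rgb col 258-261 rows 164-180: [[158, 113, 64], [162, 116, 66], [165, 117, 67], [134, 107, 78], [107, 102, 98], [103, 102, 100], [103, 101, 98], [103, 101, 99], [104, 103, 100], [106, 104, 102], [96, 94, 92], [94, 93, 90], [94, 93, 91], [94, 93, 91], [95, 93, 91], [95, 94, 92], [95, 93, 91]]
```

Lever is fully down (θ≈0.00) with the button held in. Hold a moment more, then withdraw straight up.

Emit:
play_rows --motion '[{"x": 0, "y": 0, "z": 3, "ax": 0, "ay": 0, "az": 0, "fingers": 0}, {"x": 0, "y": 0, "z": 3, "ax": 0, "ay": 0, "az": 0, "fingers": 0}, {"x": 0, "y": 0, "z": 3, "ax": 0, "ay": 0, "az": 0, "fingers": 0}, {"x": 0, "y": 0, "z": -10, "ax": 0, "ay": 0, "az": 0, "fingers": 0}, {"x": 0, "y": 0, "z": -20, "ax": 0, "ay": 0, "az": 0, "fingers": 0}, {"x": 0, "y": 0, "z": -30, "ax": 0, "ay": 0, "az": 0, "fingers": 0}, {"x": 0, "y": 0, "z": -30, "ax": 0, "ay": 0, "az": 0, "fingers": 0}, {"x": 0, "y": 0, "z": -30, "ax": 0, "ay": 0, "az": 0, "fingers": 0}, {"x": 0, "y": 0, "z": -30, "ax": 0, "ay": 0, "az": 0, "fingers": 0}, {"x": 0, "y": 0, "z": 0, "ax": 0, "ay": 0, "az": 0, "fingers": 0}, {"x": 0, "y": 0, "z": 0, "ax": 0, "ay": 0, "az": 0, "fingers": 0}]'

```text
t: 17.58
tool_pos: [0.6477, -0.1163, 0.2923]
eef_rot: [0.007, 0.577, 0.816, 0.019]
contact_force: [0.6, 0.2, -1.0]
gripper_width: 0.0002
```

```bash
python3 - <<'E'
from h import *
s=snap('scene','s17.png')['color'];ram('s17.png');gauge('s17.png');st=bot.read_state();print(st['tool_pos'],st['contact_force'],abs(st['dq']).max())
a=cv2.imread('pics/s0.png')
for n,(y0,y1,x0,x1) in dict(button=(205,225,188,206),plaque=(205,240,240,280),jar=(238,280,218,248),shells=(188,240,146,190),hand=(155,186,155,182)).items():
    print(n,cv2.absdiff(a,s)[y0:y1,x0:x1].mean().round(2))
cv2.imwrite('pics/c9.png',s[100:300,90:440])
E
```

```text
s17.png ram [np.float64(168.48), np.float64(168.04)] theta 0.003
s17.png pad bottom [np.float64(219.91)]
  rgb col 258-261 rows 164-180: [[160, 114, 65], [164, 117, 66], [167, 118, 69], [136, 108, 80], [108, 104, 99], [104, 104, 101], [103, 102, 100], [103, 102, 100], [105, 104, 101], [107, 105, 103], [96, 95, 93], [95, 94, 91], [95, 94, 92], [95, 94, 92], [96, 95, 92], [96, 94, 92], [97, 95, 93]]
[ 0.64789868 -0.11677655  0.29296574] [ 0.19152468 -0.13427678  0.98882581] 0.027824270700268293
button 1.81
plaque 1.97
jar 2.0
shells 3.35
hand 5.29
```

View pics/c9.png

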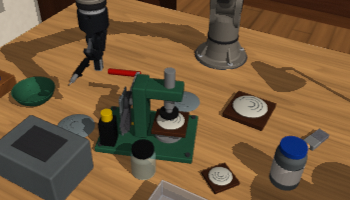

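Everything is back as at the start: lever down, button out, plaque in place and arm clear.

```bash
python3 -c "
from plant import bot
print(bot.finish_job())"
```

```text
the job is handed in; nothing more can be done
None
```

I pulled the lever up to the 1.0 rad notch, let go and kept the arm clear for about 3 s. I then pressed the yellow button fully in until the lever had fallen, withdrew, and handed the job in at about 17.7 s. The hand-in reports no verdict, so these are my own last checks:

- **Pressure:** the pad met the plaque at about 0.75 rad. The ratchet held at about 1.0 rad, roughly 7 mm of compression or 22 N, estimated from the images. Green showed, no red did, and the ram did not move between two pictures about 1.5 s apart.
- **Release:** with the button bottomed, the lever read 0.00 rad, and still did after I withdrew.
- **End state:** the button and plaque areas match the first picture, and the force reading is about 1 N, close to its usual noise. The jar and nearer shell are unchanged too. The handpiece area differs slightly, probably because the gripper's shadow falls there. I only checked the remaining bystanders by eye.

**What disagreed:**
- The bar slid a few mm towards the fingertips on the first pull, so the angle worked out from the hand read up to 0.05 rad high. I re-gripped at the 0.6 notch and used the ram's position in the images from then on.
- The arm also drifted and tilted up to 5.5° on free moves; I corrected this before pressing the button.

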